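Find the tired shock mount and push its tag down

ROBOT

A 6-joint arm with a two-finger parallel gripper is mounted at the origin on the work surface. World frame = base frame: x ahead of the robot, y to its left, z up, the work surface at z = 0. Lengths are in m, angles in rad, forces in N, time in s.
With the tool pointing down it reaches from about 0.325 to 0.75 m from the base axis. Payload 7.6 kg.
Tool frame: the origin (TCP) lies midway between the tips of the shut fingers; the grasp point (between the pads) lies r.tcp_to_grasp behind it (r.tcp_to_grasp is the distance from the TCP to the grasp point, in m); z points along the fingers, y is the line along which they close (so a half turn about z gives the same grasp; the last joint's range is limited). The gripper opens to 85 mm and grips with 20 to 120 N. Pads are 22 mm wide; open, the fingers measure 114 mm over their backs; the gripper's body (76 mm by 85 mm) begins 54 mm behind the grasp point. The pads swing forward as they close: fully open they stand 13 mm farther back than shut.
Start: joints at [-1.266, 0.052, 1.401, -0, 1.689, -0.07], TCP at [0.192, -0.489, 0.231] pointing down, gripper open.
Joint ranges: [-2.9, 2.9], [-0.91, 2.17], [0.12, 2.37], [-1.06, 4.2], [0.26, 2.73], [-2.93, 2.93]. Speed limits (rad/s): [2.57, 2.57, 3.01, 3.14, 3.14, 3.14].

INTERFACE

Orientations are given as [roll, pitch, yaw] about the fixed x, y, z axes, in that order (R = Rz(yaw) Ry(pitch) Rx(roll)).
In Python, from rig import monitor, eyes, job, r gives the robot as it stands.
- The arm moves only by the tool arm_command, never from a script. Its argument "moves" is a list of rows, each an object with "translation": the shift along the tool's x, y, z in mm, a list of three; "spin": the turn about the tool's z in degrees. A call has 1 to 12 rows; each row shifts and turns the commanded pose from where the row before left it, along the tool's axes as they then stand; what a row does not reach is not made up. A row lasts 1/12 s, in which the tool goes at most 41.7 mm and 7.16 degrees, less where a joint would pass 70% of its speed; a pose out of reach is approached as far as the arm can. A call is refused whole if a number of a shift passes 41.7 or a number of a turn 7.16, either way. A call with a gripper value outside its range is refused whole. "claw" is the opening in per cent of the stroke, from 0 (shut) to 100 (fully open), set as the call begins (left out, the last holds). The fingers move at their own pace and stop on an object; "force" is the grip in N (left out, the last holds). Time passes only in rows, so rows that do not move let the fingers close. It gives the time, the measured TCP pose, the force, the opening and the grip force at its end, in the units of the state.
- monitor.read_state(): the state, without advancing time (a new reading comes with each control period).
- eyes.capture(name): name is "scene" or "top"; returns a dict with "frame" (400x640x3 uint8, red, green, blue), "depth" (400x640 float32, m along the optical axis (not along the pixel's ray), 0 where there is no reading), "fx", "fy", "cx", "cy" (pixels), "k1" (the pictures are not rectified: a ray, as slopes to the right and down, at radius r is drawn at 1 + k1 r^2 times it, then the intrinsics apply), "rvec" (rotation vector, rad) and "tvec" (3), from world to camera coordinates, as OpenCV has them. Camera axes: x right, y down, z forward; pixel columns grow to the right and rows downward; lengths in m; the calibration is good to about 2 mm. A picture is of the moment at which its call begins.
- job.finish_job(): hands the job in; it is judged then, once.
The state is a dict: "time_s": time; "joint_positions": joint angles; "qvel": joint speeds; "joint_torque": joint torques, N m; "eef_pos": TCP position; "orientation": TCP orientation; "ft_force": force on the tool from outside, world axes, zero at the start; "torque": the same for the moment, N m; "opening": finger opening in m; "gripper_force": force on a finger pad.
Only numpy, scipy, OpenCV 4.12 (cv2) and the standard library are available. Lean on these libraries where they do the work, as an engineer would, in place of code of your own. Each camera call takes 0.05 s, during which the arm holds its last target. There are 200 camera calls.

TASK

Three shock mounts for the stone slab stand in test stations on the bench, and one spring has gone soft. With the fingertips press each black pad down until it clearly gives, going from the robot's left to its right, to feel which is softest; then push the white tag on that station all the way down and leave the other two tags up. Only touch and push: pick nothing up, and leave the mounts in their seats and the other things on the bench where they are.

Things in the scene. Friction and masses are not known exactly. Their poses are not given: they have to be found in the camera images.
- station_left: the left one (seen from the robot) of three like test stations screwed to the bench side by side: dark steel base plate 150 x 84 x 14 mm; origin at the centre of its underside, x along its length, z up. A round spring mount with a black pad is seated at x = +40 mm, the white tag is at x = -45 mm (the end nearer the robot), both at y = 0. Turned up to 0.35 rad
- press_left (a point): centre of the top face, when free, of the black rubber pad (a disc 48 mm across) of the spring mount in station_left, 58 mm above the bench; this point belongs to the station and does not sink with the pad. The pad goes straight down 14 mm to its stop and springs back
- tag_left_top (a point): centre of the top face of the white T-shaped tag of station_left: head 40 mm across (along the station's y) x 18 mm x 8 mm, on a flat stem between two aluminium cheeks whose tops are 52 mm above the bench; its top is 73 to 76 mm above the bench at the start, 60 mm when fully down
- tag_left (a joint): how far the tag of station_left is pushed down: 0 up (starts 0 to 0.003 m), 0.016 m fully down at its stop. It slides with about 2.5 N of friction and stays where it is left
- station_middle: the middle one (seen from the robot) of three like test stations screwed to the bench side by side: dark steel base plate 150 x 84 x 14 mm; origin at the centre of its underside, x along its length, z up. A round spring mount with a black pad is seated at x = +40 mm, the white tag is at x = -45 mm (the end nearer the robot), both at y = 0. Turned up to 0.35 rad
- press_middle (a point): centre of the top face, when free, of the black rubber pad (a disc 48 mm across) of the spring mount in station_middle, 58 mm above the bench; this point belongs to the station and does not sink with the pad. The pad goes straight down 14 mm to its stop and springs back
- tag_middle_top (a point): centre of the top face of the white T-shaped tag of station_middle: head 40 mm across (along the station's y) x 18 mm x 8 mm, on a flat stem between two aluminium cheeks whose tops are 52 mm above the bench; its top is 73 to 76 mm above the bench at the start, 60 mm when fully down
- tag_middle (a joint): how far the tag of station_middle is pushed down: 0 up (starts 0 to 0.003 m), 0.016 m fully down at its stop. It slides with about 2.5 N of friction and stays where it is left
- station_right: the right one (seen from the robot) of three like test stations screwed to the bench side by side: dark steel base plate 150 x 84 x 14 mm; origin at the centre of its underside, x along its length, z up. A round spring mount with a black pad is seated at x = +40 mm, the white tag is at x = -45 mm (the end nearer the robot), both at y = 0. Turned up to 0.35 rad
- press_right (a point): centre of the top face, when free, of the black rubber pad (a disc 48 mm across) of the spring mount in station_right, 58 mm above the bench; this point belongs to the station and does not sink with the pad. The pad goes straight down 14 mm to its stop and springs back
- tag_right_top (a point): centre of the top face of the white T-shaped tag of station_right: head 40 mm across (along the station's y) x 18 mm x 8 mm, on a flat stem between two aluminium cheeks whose tops are 52 mm above the bench; its top is 73 to 76 mm above the bench at the start, 60 mm when fully down
- tag_right (a joint): how far the tag of station_right is pushed down: 0 up (starts 0 to 0.003 m), 0.016 m fully down at its stop. It slides with about 2.5 N of friction and stays where it is left
- pad_a (a joint): how far the pad of one of the three spring mounts is pressed down: 0 free, 0.014 m at its stop. The mounts look alike and which mount sits in which station changes each time. The softest pad takes about 2.5 N at 6 mm, the two firm ones about 6.5 to 8 N at 6 mm. The mounts stand loose in 6 mm high collars
- pad_b (a joint): how far the pad of one of the three spring mounts is pressed down: 0 free, 0.014 m at its stop. The mounts look alike and which mount sits in which station changes each time. The softest pad takes about 2.5 N at 6 mm, the two firm ones about 6.5 to 8 N at 6 mm. The mounts stand loose in 6 mm high collars
- pad_c (a joint): how far the pad of one of the three spring mounts is pressed down: 0 free, 0.014 m at its stop. The mounts look alike and which mount sits in which station changes each time. The softest pad takes about 2.5 N at 6 mm, the two firm ones about 6.5 to 8 N at 6 mm. The mounts stand loose in 6 mm high collars
- spare_spring: loose steel coil spring standing upright among the stations, 30 mm diameter, 36 mm tall, origin under its centre
- wax_tin: loose round aluminium tin among the stations, 34 mm diameter, 22 mm tall, origin under its centre
- screwdriver: loose screwdriver, 170 mm long along its x, lying right of the stations, origin under its middle
- hammer: loose hammer, 240 mm long along its x, lying left of the stations, origin under its middle
- wrench: loose wrench, 150 mm long along its x, lying beyond the stations, origin under its middle
There are look-alikes about, which are no part of the job. Of the things shaped like the wrench, the bare steel one is meant.

How it is judged:
On the way, in this order (a step that is already met when the one before it is completed fails the run):
1. the pad in the left station is pressed down at least 2 mm (((horizontal distance between pad_a and press_left below 0.02 m and value of joint pad_a above 0.002 m) or (horizontal distance between pad_b and press_left below 0.02 m and value of joint pad_b above 0.002 m) or (horizontal distance between pad_c and press_left below 0.02 m and value of joint pad_c above 0.002 m))), for 0.05 s.
2. the pad in the middle station is pressed down at least 2 mm (((horizontal distance between pad_a and press_middle below 0.02 m and value of joint pad_a above 0.002 m) or (horizontal distance between pad_b and press_middle below 0.02 m and value of joint pad_b above 0.002 m) or (horizontal distance between pad_c and press_middle below 0.02 m and value of joint pad_c above 0.002 m))), for 0.05 s.
3. the pad in the right station is pressed down at least 2 mm (((horizontal distance between pad_a and press_right below 0.02 m and value of joint pad_a above 0.002 m) or (horizontal distance between pad_b and press_right below 0.02 m and value of joint pad_b above 0.002 m) or (horizontal distance between pad_c and press_right below 0.02 m and value of joint pad_c above 0.002 m))), for 0.05 s.
4. the tag of the station with the softest pad is pushed fully down (((horizontal distance between pad_b and press_left below 0.02 m and value of joint tag_left above 0.013 m) or (horizontal distance between pad_b and press_middle below 0.02 m and value of joint tag_middle above 0.013 m) or (horizontal distance between pad_b and press_right below 0.02 m and value of joint tag_right above 0.013 m))), for 0.1 s.
At the end, for the whole second after the job is handed in: The tag of the station with the softest pad is fully down (within 3 mm of its stop); the other two tags are still up (less than 7 mm down); all pads have sprung back (within 2 mm) and the mounts sit in their seats (within 20 mm); the other loose things lie still within 30 mm of where they were (((horizontal distance between pad_b and press_left below 0.02 m and value of joint tag_left above 0.013 m) or (horizontal distance between pad_b and press_middle below 0.02 m and value of joint tag_middle above 0.013 m) or (horizontal distance between pad_b and press_right below 0.02 m and value of joint tag_right above 0.013 m)) and (horizontal distance between pad_b and press_left below 0.02 m or value of joint tag_left below 0.007 m) and (horizontal distance between pad_b and press_middle below 0.02 m or value of joint tag_middle below 0.007 m) and (horizontal distance between pad_b and press_right below 0.02 m or value of joint tag_right below 0.007 m) and value of joint each of pad_a, pad_b, pad_c below 0.002 m and height (world z) of each of pad_a, pad_b, pad_c above 0.054 m and distance of each of pad_a, pad_b, pad_c from where it was at the start of the episode below 0.02 m and distance of each of spare_spring, wax_tin, screwdriver, hammer, wrench from where it was at the start of the episode below 0.03 m and linear speed of each of spare_spring, wax_tin, screwdriver, hammer, wrench below 0.02 m/s); the robot touches nothing.
It fails at once if the tag of a station with a firm pad is pushed down (7 mm or more) ((horizontal distance between pad_a and press_left below 0.02 m and value of joint tag_left above 0.007 m) or (horizontal distance between pad_a and press_middle below 0.02 m and value of joint tag_middle above 0.007 m) or (horizontal distance between pad_a and press_right below 0.02 m and value of joint tag_right above 0.007 m) or (horizontal distance between pad_c and press_left below 0.02 m and value of joint tag_left above 0.007 m) or (horizontal distance between pad_c and press_middle below 0.02 m and value of joint tag_middle above 0.007 m) or (horizontal distance between pad_c and press_right below 0.02 m and value of joint tag_right above 0.007 m)).
It fails at once if a spring mount is lifted (10 mm) or comes out of its seat (20 mm) (height (world z) of any of pad_a, pad_b, pad_c above 0.068 m or distance of any of pad_a, pad_b, pad_c from where it was at the start of the episode above 0.02 m).
It fails at once if another loose thing on the bench is lifted or shoved (15 mm up, or moved 30 mm) (height (world z) of any of spare_spring, wax_tin, screwdriver, hammer, wrench above 0.015 m or distance of any of spare_spring, wax_tin, screwdriver, hammer, wrench from where it was at the start of the episode above 0.03 m).
It also fails if it takes over 51 s, if anything falls off the work surface, if the arm or the gripper's body presses on something with over 40 N, if the wrist force passes 120 N, or if a joint passes its speed limit or range.

## Working session

There is one attempt and no reset: what is moved stays moved. The work goes in short steps, Python scripts to look and compute and a tool call to move; the robot and the scene stay as the last step left them, time stands still between calls to the robot, and variables do not carry over. Pictures are saved under pics/ and viewed, at most 10 in all, crops included, and the job is handed in when it is done.

Besides the shell and the picture viewer there is one more tool, called as name(argument=value, ...) on one line, values as JSON. arm_command: Moves the arm, as the interface text tells. Its arguments: {"type":"object","properties":{"moves":{"type":"array"},"claw":{"type":"number"},"force":{"type":"number"}},"required":["moves"]}

```bash
mkdir -p pics; cat > h.py <<'E'
import numpy as np, cv2
def save(c,n): cv2.imwrite(n,c["frame"][:,:,::-1])
def px2w(c,u,v,z=None):
    # undistort, then intersect with plane z or use depth
    x,y=(u-c["cx"])/c["fx"],(v-c["cy"])/c["fy"]; a,b=x,y
    for _ in range(20):
        k=1+c["k1"]*(a*a+b*b); a,b=x/k,y/k
    R=cv2.Rodrigues(np.array(c["rvec"],float))[0]; t=np.array(c["tvec"],float).ravel()
    d=R.T@np.array([a,b,1]); o=-R.T@t
    s=(z-o[2])/d[2] if z is not None else c["depth"][int(v),int(u)]
    return o+s*d
E
python3 - <<'E'
from rig import monitor,eyes,job,r
from h import *
import pickle
for n in("top","scene"):
    c=eyes.capture(n); save(c,f"pics/{n}0.png"); pickle.dump(c,open(n+"0.pkl","wb"))
    R=cv2.Rodrigues(np.array(c["rvec"],float))[0];print(n,-R.T@np.array(c["tvec"]).ravel())
print(monitor.read_state(), r.tcp_to_grasp)
E
```

```text
top [0.41235749 0.02882931 1.26369474]
scene [ 0.9625963  -0.63463979  0.93021918]
{'time_s': 0.1, 'joint_positions': array([-1.26632615e+00,  5.27761487e-02,  1.40162633e+00,  3.19208421e-06,
        1.68863054e+00, -7.03083430e-02]), 'qvel': array([-8.91430643e-04,  1.36663969e-04, -1.25509541e-03, -4.25869734e-04,
       -9.83285655e-05,  1.88095978e-03]), 'joint_torque': array([ 9.79656434e-04, -3.82582891e+01, -3.60986674e+01, -6.71650128e-05,
        4.79325943e-03, -9.14355439e-06]), 'eef_pos': array([ 0.19211946, -0.48828616,  0.23055384]), 'orientation': array([-3.14015607e+00, -1.04348816e-04,  3.74778823e-01]), 'ft_force': array([ 0.24471487, -0.42927607, -0.59358771]), 'torque': array([-0.03960607,  0.01187509,  0.00338602]), 'gripper_force': 0.0, 'opening': 0.08559633762022394} 0.0187
```

View pics/top0.png

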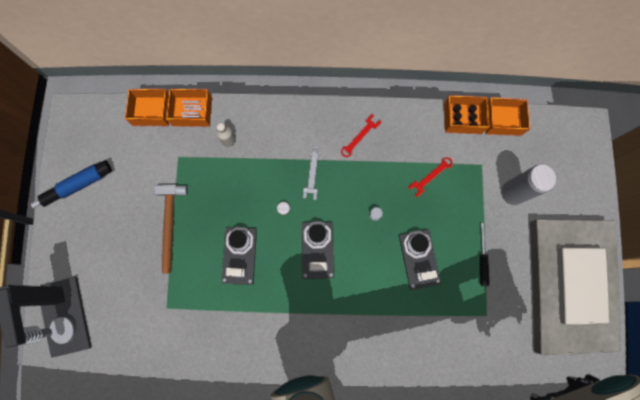

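View pics/scene0.png

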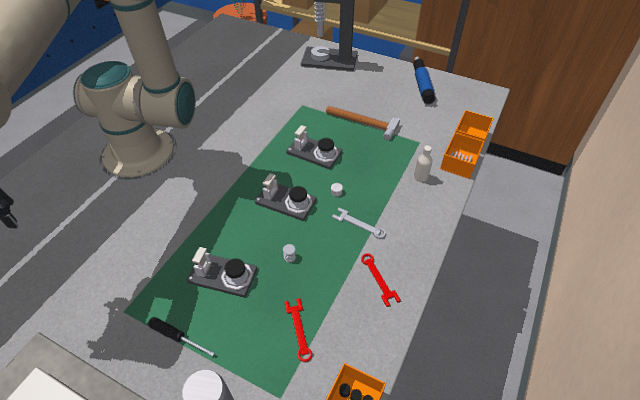

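The top view has +x up and +y left. The stations are at about (239,255) left, (317,250) middle and (421,258) right. Each has its pad at the upper end and its white tag at the lower end. The spare spring (376,213) and wax tin (283,208) are the round look-alikes. The white box on the stone slab and the red wrenches are not part of the job. I'll check a close crop next.

```bash
python3 - <<'E'
import cv2
a=cv2.imread("pics/top0.png")
t=[cv2.resize(a[220:292,x:x+65],None,fx=4,fy=4,interpolation=cv2.INTER_CUBIC) for x in(207,285,388)]
cv2.imwrite("pics/crop0.png",cv2.hconcat(t))
E
```

```text
(no output)
```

View pics/crop0.png

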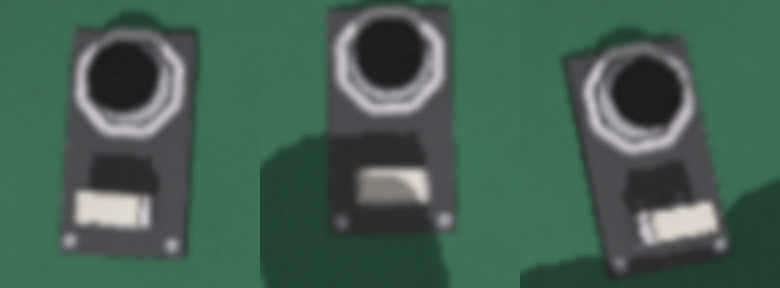

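The crop shows three black pads at crop (123,75), (389,53) and (648,92). The tag top faces are at (107,209), (393,185) and (684,222). The left and right stations are turned slightly.

```bash
python3 - <<'E'
from h import *
import pickle
c=pickle.load(open("top0.pkl","rb"))
for n,x0,o,p,t in(("L",207,0,(123,75),(107,209)),("M",285,260,(389,53),(393,185)),("R",388,520,(648,92),(684,222))):
    f=lambda q:(x0+(q[0]-o)/4-.375,220+q[1]/4-.375)
    P=px2w(c,*f(p),z=.058);T=px2w(c,*f(t),z=.0745);d=P-T
    print(n,P.round(4),T.round(4),"dist",np.hypot(*d[:2]).round(4),"yaw",np.arctan2(d[1],d[0]).round(3), px2w(c,*f(p)).round(4),px2w(c,*f(t)).round(4))
for n,u,v,z in(("spring",376,213,.036),("tin",283,208,.022),("hammer",168,250,.02)): print(n,px2w(c,u,v,z=z).round(3))
E
```

```text
L [0.5295 0.2379 0.058 ] [0.4429 0.2408 0.0745] dist 0.0867 yaw -0.034 [0.5292 0.2373 0.061 ] [0.4429 0.2408 0.0749]
M [0.5493 0.033  0.058 ] [0.464  0.0283 0.0745] dist 0.0854 yaw 0.055 [0.5496 0.033  0.0554] [0.4639 0.0283 0.0766]
R [ 0.5299 -0.2334  0.058 ] [ 0.4462 -0.2522  0.0745] dist 0.0858 yaw 0.221 [ 0.5296 -0.2327  0.0608] [ 0.446  -0.2506  0.0811]
spring [ 0.608 -0.122  0.036]
tin [0.618 0.126 0.022]
hammer [0.496 0.431 0.02 ]
```

arm_command(claw=0, moves=[{"translation": [0, 0, 0], "spin": 7.16}, {"translation": [0, 0, 0], "spin": 7.16}, {"translation": [0, 0, 0], "spin": 7.16}, {"translation": [20, -35, 0], "spin": 0}, {"translation": [20, -35, 0], "spin": 0}, {"translation": [20, -35, 0], "spin": 0}, {"translation": [20, -35, 0], "spin": 0}, {"translation": [20, -35, 0], "spin": 0}, {"translation": [20, -35, 0], "spin": 0}, {"translation": [20, -35, 0], "spin": 0}, {"translation": [20, -35, 0], "spin": 0}, {"translation": [20, -35, 0], "spin": 0}])

```text
time_s: 1.1
eef_pos: [0.3726, -0.1716, 0.2311]
orientation: [3.142, -0.0, -0.0]
ft_force: [0.3, -0.3, 0.1]
opening: -0.0002
gripper_force: 0.0
```

arm_command(moves=[{"translation": [14, -37, 0], "spin": 0}, {"translation": [14, -37, 0], "spin": 0}, {"translation": [14, -37, 0], "spin": 0}, {"translation": [14, -37, 0], "spin": 0}, {"translation": [14, -37, 0], "spin": 0}, {"translation": [14, -37, 0], "spin": 0}, {"translation": [14, -37, 0], "spin": 0}, {"translation": [14, -37, 0], "spin": 0}, {"translation": [14, -37, 0], "spin": 0}, {"translation": [14, -37, 0], "spin": 0}, {"translation": [14, -37, 0], "spin": 0}, {"translation": [0, 0, 0], "spin": 0}])

```text
time_s: 2.1
eef_pos: [0.5265, 0.2387, 0.2282]
orientation: [-3.141, 0.004, 0.005]
ft_force: [0.2, 0.2, 0.4]
opening: 0.0
gripper_force: 0.0
```

arm_command(moves=[{"translation": [3, 1, 30], "spin": 0}, {"translation": [0, 0, 30], "spin": 0}, {"translation": [0, 0, 30], "spin": 0}, {"translation": [0, 0, 30], "spin": 0}, {"translation": [0, 0, 25], "spin": 0}, {"translation": [0, 0, 12], "spin": 0}, {"translation": [0, 0, 0], "spin": 0}, {"translation": [0, 0, 0], "spin": 0}])

```text
time_s: 2.77
eef_pos: [0.5294, 0.2323, 0.0748]
orientation: [3.141, 0.0, -0.0]
ft_force: [0.2, -0.1, 0.0]
opening: -0.0002
gripper_force: 0.0
```

```bash
python3 - <<'E'
from rig import eyes,monitor
from h import *
c=eyes.capture("scene"); cv2.imwrite("pics/s1.png",cv2.resize(c["frame"][80:220,240:400,::-1],None,fx=4,fy=4,interpolation=cv2.INTER_CUBIC))
s=monitor.read_state();print(s["eef_pos"],s["ft_force"])
E
```

```text
[0.53017798 0.23258953 0.07606931] [0.07797331 0.19389795 1.06915126]
```

View pics/s1.png

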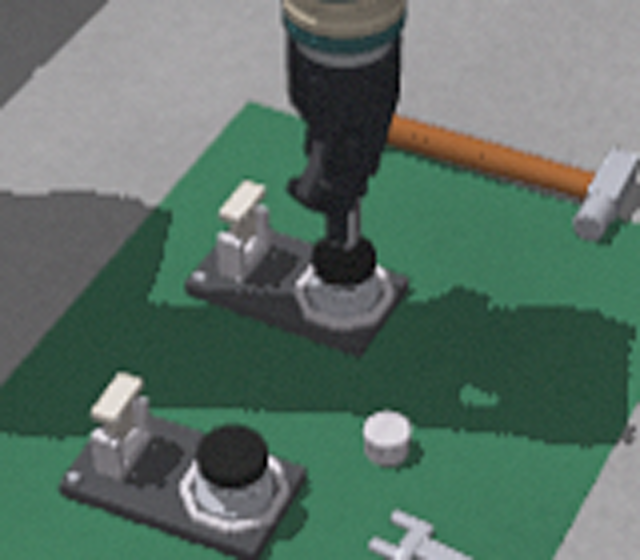

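The closed fingertips are centred above the left pad at crop (345,245), clear of its tag. I'll correct y by 5 mm and press.

arm_command(moves=[{"translation": [0, -5, 5], "spin": 0}, {"translation": [0, 0, 5], "spin": 0}, {"translation": [0, 0, 4], "spin": 0}, {"translation": [0, 0, 4], "spin": 0}, {"translation": [0, 0, 4], "spin": 0}, {"translation": [0, 0, 2], "spin": 0}, {"translation": [0, 0, 0], "spin": 0}, {"translation": [0, 0, 0], "spin": 0}, {"translation": [0, 0, 0], "spin": 0}])

```text
time_s: 3.57
eef_pos: [0.5295, 0.2376, 0.0512]
orientation: [-3.141, -0.001, -0.0]
ft_force: [-2.8, 0.4, 6.7]
opening: -0.0001
gripper_force: 3.4
```

arm_command(moves=[{"translation": [0, 0, 2], "spin": 0}, {"translation": [0, 0, 0], "spin": 0}, {"translation": [0, 0, 0], "spin": 0}, {"translation": [0, 0, 0], "spin": 0}])

```text
time_s: 3.9
eef_pos: [0.5295, 0.2376, 0.0495]
orientation: [-3.141, -0.001, -0.0]
ft_force: [-4.4, -0.5, 8.1]
opening: -0.0001
gripper_force: 4.2
```

The left pad gives about 8 N at 8.5 mm, so it is firm. Next is the middle pad.

arm_command(moves=[{"translation": [0, 0, -30], "spin": 0}, {"translation": [0, 0, -30], "spin": 0}, {"translation": [4, 34, 0], "spin": 0}, {"translation": [4, 34, 0], "spin": 0}, {"translation": [4, 34, 0], "spin": 0}, {"translation": [4, 34, 0], "spin": 0}, {"translation": [4, 34, 0], "spin": 0}, {"translation": [0, 34, 0], "spin": 0}, {"translation": [0, 0, 15], "spin": 0}, {"translation": [0, 0, 15], "spin": 0}, {"translation": [0, 0, 0], "spin": 0}, {"translation": [0, 0, 0], "spin": 0}])

```text
time_s: 4.9
eef_pos: [0.5486, 0.0333, 0.0775]
orientation: [3.142, 0.002, -0.0]
ft_force: [-0.1, 0.5, 0.3]
opening: 0.0002
gripper_force: 0.0
```

arm_command(moves=[{"translation": [0, 0, 5], "spin": 0}, {"translation": [0, 0, 5], "spin": 0}, {"translation": [0, 0, 5], "spin": 0}, {"translation": [0, 0, 4], "spin": 0}, {"translation": [0, 0, 4], "spin": 0}, {"translation": [0, 0, 4], "spin": 0}, {"translation": [0, 0, 1], "spin": 0}, {"translation": [0, 0, 0], "spin": 0}, {"translation": [0, 0, 0], "spin": 0}, {"translation": [0, 0, 0], "spin": 0}])

```text
time_s: 5.73
eef_pos: [0.5494, 0.0335, 0.0506]
orientation: [3.142, -0.0, -0.0]
ft_force: [-1.9, 2.5, 2.2]
opening: -0.0001
gripper_force: 1.3
```

arm_command(moves=[{"translation": [0, 0, 1], "spin": 0}, {"translation": [0, 0, 0], "spin": 0}, {"translation": [0, 0, 0], "spin": 0}, {"translation": [0, 0, 0], "spin": 0}])

```text
time_s: 6.07
eef_pos: [0.5495, 0.0334, 0.0495]
orientation: [3.142, -0.001, -0.0]
ft_force: [0.6, 1.1, 2.2]
opening: -0.0003
gripper_force: 1.4
```

The middle pad gives about 2.2 N at 8.5 mm, so it is probably the soft one. Next is the right pad.

arm_command(moves=[{"translation": [0, 0, -30], "spin": 0}, {"translation": [0, 0, -30], "spin": 0}, {"translation": [-3, 38, 0], "spin": 0}, {"translation": [-3, 38, 0], "spin": 0}, {"translation": [-3, 38, 0], "spin": 0}, {"translation": [-3, 38, 0], "spin": 0}, {"translation": [-3, 38, 0], "spin": 0}, {"translation": [-3, 38, 0], "spin": 0}, {"translation": [-2, 39, 0], "spin": 0}, {"translation": [0, 0, 15], "spin": 0}, {"translation": [0, 0, 15], "spin": 0}, {"translation": [0, 0, 0], "spin": 0}])

```text
time_s: 7.07
eef_pos: [0.5271, -0.2337, 0.0754]
orientation: [-3.139, 0.006, -0.002]
ft_force: [-0.2, 1.2, -1.1]
opening: -0.0002
gripper_force: 0.0
```

arm_command(moves=[{"translation": [0, 0, 0], "spin": 0}, {"translation": [0, 0, 0], "spin": 0}])

```text
time_s: 7.23
eef_pos: [0.5295, -0.2335, 0.0799]
orientation: [3.141, -0.0, 0.0]
ft_force: [0.2, 0.7, 0.2]
opening: 0.0002
gripper_force: 0.0
```

arm_command(moves=[{"translation": [0, 0, 6], "spin": 0}, {"translation": [0, 0, 6], "spin": 0}, {"translation": [0, 0, 5], "spin": 0}, {"translation": [0, 0, 5], "spin": 0}, {"translation": [0, 0, 4], "spin": 0}, {"translation": [0, 0, 3], "spin": 0}, {"translation": [0, 0, 1], "spin": 0}, {"translation": [0, 0, 0], "spin": 0}, {"translation": [0, 0, 0], "spin": 0}, {"translation": [0, 0, 0], "spin": 0}])

```text
time_s: 8.07
eef_pos: [0.5293, -0.2334, 0.0505]
orientation: [-3.141, -0.0, 0.0]
ft_force: [-4.4, 3.1, 10.3]
opening: -0.0
gripper_force: 4.8
```

arm_command(moves=[{"translation": [0, 0, 0], "spin": 0}, {"translation": [0, 0, 0], "spin": 0}])

```text
time_s: 8.23
eef_pos: [0.5293, -0.2334, 0.0505]
orientation: [-3.142, -0.0, 0.0]
ft_force: [-4.3, 3.2, 9.2]
opening: 0.0001
gripper_force: 4.8
```

The right pad gives about 9.5 N at 7.5 mm, so it is firm. The middle pad is the soft one, and I'm going to its tag.

arm_command(moves=[{"translation": [0, 0, -35], "spin": 0}, {"translation": [0, 0, -35], "spin": 0}, {"translation": [-9, -37, 0], "spin": 0}, {"translation": [-9, -37, 0], "spin": 0}, {"translation": [-9, -37, 0], "spin": 0}, {"translation": [-9, -37, 0], "spin": 0}, {"translation": [-9, -37, 0], "spin": 0}, {"translation": [-10, -38, 0], "spin": 0}, {"translation": [-10, -39, 0], "spin": 0}, {"translation": [0, 0, 0], "spin": 0}, {"translation": [0, 0, 10], "spin": 0}, {"translation": [0, 0, 10], "spin": 0}])

```text
time_s: 9.23
eef_pos: [0.4647, 0.0282, 0.0988]
orientation: [3.141, -0.002, 0.0]
ft_force: [-0.6, -0.1, -0.9]
opening: -0.0001
gripper_force: 0.0
```

arm_command(moves=[{"translation": [0, 0, 0], "spin": 0}, {"translation": [0, 0, 0], "spin": 0}])

```text
time_s: 9.4
eef_pos: [0.4638, 0.0273, 0.0978]
orientation: [3.141, 0.003, -0.002]
ft_force: [0.2, -1.0, -0.2]
opening: 0.0002
gripper_force: 0.0
```

```bash
python3 - <<'E'
from rig import eyes,monitor
from h import *
c=eyes.capture("scene"); cv2.imwrite("pics/s2.png",cv2.resize(c["frame"][100:320,170:400,::-1],None,fx=2.7,fy=2.7,interpolation=cv2.INTER_CUBIC))
s=monitor.read_state();print(s["eef_pos"],s["ft_force"])
E
```

```text
[0.4642132  0.02733251 0.09861281] [-0.12838293 -0.09388205  0.39518649]
```

View pics/s2.png

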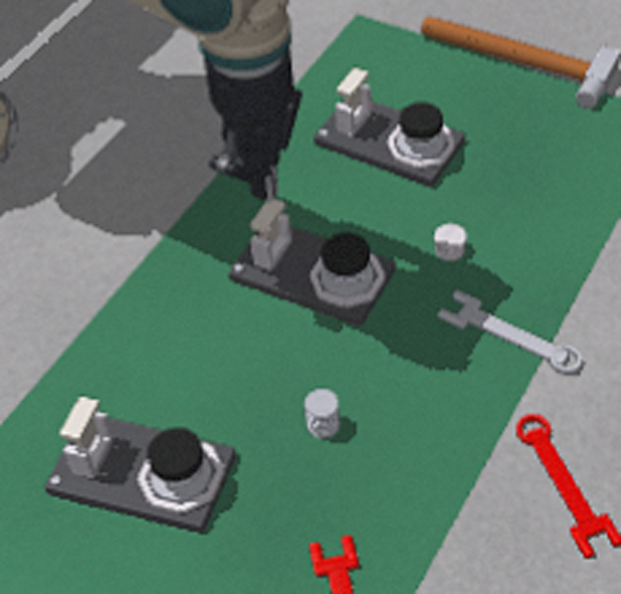

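The fingertips at crop (268,190) are right above the middle tag (270,215), and all the mounts are still seated. I'll push down.

arm_command(moves=[{"translation": [0, 0, 10], "spin": 0}, {"translation": [0, 0, 8], "spin": 0}, {"translation": [0, 0, 5], "spin": 0}, {"translation": [0, 0, 5], "spin": 0}, {"translation": [0, 0, 4], "spin": 0}, {"translation": [0, 0, 3], "spin": 0}, {"translation": [0, 0, 2], "spin": 0}, {"translation": [0, 0, 1], "spin": 0}, {"translation": [0, 0, 0], "spin": 0}, {"translation": [0, 0, 0], "spin": 0}, {"translation": [0, 0, 0], "spin": 0}])

```text
time_s: 10.37
eef_pos: [0.4644, 0.0285, 0.0613]
orientation: [-3.141, -0.0, -0.0]
ft_force: [0.1, 0.6, -0.3]
opening: -0.0004
gripper_force: 0.0
```

arm_command(moves=[{"translation": [0, 0, 1], "spin": 0}, {"translation": [0, 0, 1], "spin": 0}, {"translation": [0, 0, 0], "spin": 0}, {"translation": [0, 0, 0], "spin": 0}])

```text
time_s: 10.7
eef_pos: [0.4645, 0.0285, 0.06]
orientation: [-3.141, -0.001, -0.0]
ft_force: [-2.0, 0.8, 5.4]
opening: 0.0003
gripper_force: 3.0
```

arm_command(moves=[{"translation": [0, 0, 1], "spin": 0}, {"translation": [0, 0, 1], "spin": 0}, {"translation": [0, 0, 0], "spin": 0}, {"translation": [0, 0, 0], "spin": 0}])

```text
time_s: 11.03
eef_pos: [0.4646, 0.0285, 0.0599]
orientation: [3.142, -0.001, 0.0]
ft_force: [-11.1, 0.3, 21.4]
opening: -0.0002
gripper_force: 10.4
```

The tag is at its stop: 21 N and no more travel. I'll retract and check.

arm_command(moves=[{"translation": [0, 0, -10], "spin": 0}, {"translation": [0, 0, -30], "spin": 0}, {"translation": [0, 0, -35], "spin": 0}, {"translation": [0, 0, -35], "spin": 0}, {"translation": [-20, 0, -20], "spin": 0}, {"translation": [-20, 0, 0], "spin": 0}, {"translation": [-20, 0, 0], "spin": 0}, {"translation": [0, 0, 0], "spin": 0}, {"translation": [0, 0, 0], "spin": 0}])

```text
time_s: 11.78
eef_pos: [0.4042, 0.0284, 0.1877]
orientation: [3.142, -0.002, -0.0]
ft_force: [0.8, 0.2, 0.3]
opening: -0.0
gripper_force: 0.0
```

```bash
python3 - <<'E'
from rig import eyes,monitor
from h import *
c=eyes.capture("scene"); cv2.imwrite("pics/s3.png",cv2.resize(c["frame"][100:320,170:400,::-1],None,fx=2.7,fy=2.7,interpolation=cv2.INTER_CUBIC))
s=monitor.read_state();print(s["time_s"],s["eef_pos"],s["ft_force"])
E
```

```text
11.8333 [0.40452397 0.02840448 0.18748485] [-0.5030975   0.56217947 -0.74751087]
```

View pics/s3.png

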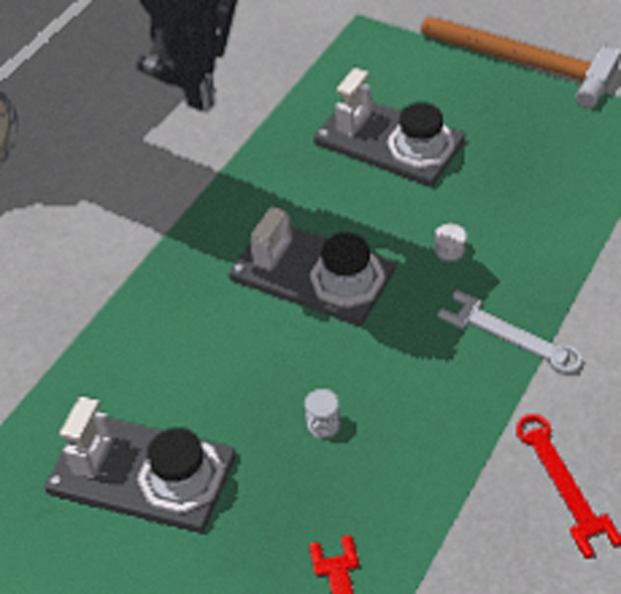

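The middle tag at crop (270,225) is down on its cheeks. The left (352,82) and right (80,415) tags are up, the pads have sprung back and nothing else has moved.

```bash
python3 -c "
from rig import job
print(job.finish_job())"
```

```text
the job is handed in; nothing more can be done
None
```

I pressed the three pads from left to right and found the middle one softest (about 2 N, against 8–9 N for the other two), pushed the middle tag down to its stop, left the other two up, and handed the job in; no verdict came back.

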